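Feed the top filling plate from the pile to the filling stop

TASK

Slide the top filling plate off the pile, along the stand's deck, and under the sprung roller until it is fully home, square and flat against the end stop; then let go of it. Keep it flat on its way (slide it, do not lift or tip it), handle it gently, never with more than 20 N, leave the other three plates in their pile, and do not bump the jars, caps and inhalers standing around.

Things in the scene. Friction and masses are not known exactly. Their poses are not given: they have to be found in the camera images.
- stand: Fixed steel filling stand, 136 mm wide (own x), 300 mm long (own y), z up, level, on screw feet; origin in the middle of its underside, 2 to 14 mm above the table. Heights below are above this underside. A straight channel 124 mm wide runs along y: at the -y end the pocket with the pile, then the deck, then the end stop. Plates slide in +y.
- pocket (a point): Centre of the pocket's floor (stand x 0, y -0.076, z 0.012). Pocket: stand y -0.125 to -0.027, back and side walls 48 mm high, 4 mm above the pile. The deck (y -0.027 to 0.138) is screw-set 0.8 to 5.2 mm below the top plate's underside (30.8 to 35.2 mm high; feel for it) and holds back the lower plates. Side guides along it are 40 mm high.
- stop_mid (a point): Middle of the end stop's face (stand x 0, y 0.138, z 0.036); the stop is a block across the whole channel, 44 mm high. A plate that is home touches it with its +y edge; its centre is then at stand y 0.0905.
- roller (a joint): Sprung roller 6 mm over the deck, 40 mm wide, 20 mm thick, axis across the channel at stand y 0.113, on arms hinged above the stop; all up to 63 mm high. Rad, positive up, 0 at rest. The plate lifts it to about 0.05. It presses with about 3 N; the plate's edge needs a push of about 4 to 8 N to get under, then about 1.5 N.
- plate4: Top plate of the pile, white plastic with grey marks, 120 mm (x) by 95 by 8, 70 to 140 g; origin in the centre of its underside, axes like the stand's. At first its top is 44 mm high, 1.5 to 2 mm from the pocket's walls. Slick (friction about 0.2); fingertips grip better. A sprung keeper bar, 40 mm wide, 10 mm inside its rear edge and up to 68 mm high, holds the pile down with about 3.5 N. Bears up to 20 N.
- plate3: Second plate from the top, same form; top face 36 mm high, a little above the deck. Must stay in the pocket, held by the keeper and the deck's edge.
- plate2: Third plate from the top, same form. Must stay.
- plate1: Bottom plate, same form. Must stay.
- jar1: Bystander: closed white balm jar, 38 mm across, 38 mm high, standing on the table beside the stand; origin at the centre of its foot.
- jar2: Bystander: closed white balm jar, 38 mm across, 38 mm high, standing on the table beside the stand; origin at the centre of its foot.
- jar3: Bystander: closed white balm jar, 38 mm across, 38 mm high, standing on the table beside the stand; origin at the centre of its foot.
- cap1: Bystander: white jar cap, 38 mm across, 12 mm high, lying on the table beside the stand; origin at the centre of its foot.
- cap2: Bystander: white jar cap, 38 mm across, 12 mm high, lying on the table beside the stand; origin at the centre of its foot.
- inhaler1: Bystander: white inhaler stick, 20 mm across, 66 mm high, standing beside or beyond the end of the stand; origin at the centre of its foot.
- inhaler2: Bystander: white inhaler stick, 20 mm across, 66 mm high, standing beside or beyond the end of the stand; origin at the centre of its foot.
Things that resemble listed ones, but are neither listed nor needed, are in the scene too. Leave any black look-alike of the plate4 alone.

How it is judged:
On the way:
1. the top plate is off the pile and lies flat on the deck (y of plate4 in the frame of stand above 0.0215 m and z of plate4 in the frame of stand below 0.0358 m), for 0.1 s.
At the end, for the whole second after the job is handed in: The top plate lies flat on the deck under the raised roller (roller angle over 0.025 rad), its edge within 2 mm of the end stop and square to it (0.04 rad), at rest; the other three plates are within 6 mm of where they were (y of plate4 in the frame of stand between 0.0885 and 0.0925 m and z of plate4 in the frame of stand between 0.029 and 0.0358 m and angle between the y axis of plate4 and the y axis of stand, either way round below 0.04 rad and angle between plate4's own z axis and vertical below 0.04 rad and linear speed of each of plate4, plate1, plate2, plate3 below 0.01 m/s and value of joint roller above 0.025 rad and distance of each of plate1, plate2, plate3 from where it was at the start of the episode below 0.006 m); the robot touches nothing.
It fails at once if the top plate is pressed or pushed with more than 20 N (contact force between the fingers and plate4 above 20 N).
It fails at once if the other plates are pressed with more than 20 N (contact force between the fingers and plate1 above 20 N or contact force between the fingers and plate2 above 20 N or contact force between the fingers and plate3 above 20 N).
It fails at once if the top plate is lifted or tipped (its centre more than 12 mm above its height on the pile, or tilted more than 0.2 rad) (z of plate4 in the frame of stand above 0.048 m or angle between plate4's own z axis and vertical above 0.2 rad).
It fails at once if another plate is shifted by more than 6 mm (distance of any of plate1, plate2, plate3 from where it was at the start of the episode above 0.006 m).
It fails at once if a jar, cap or inhaler is moved by more than 15 mm (distance of any of jar1, jar2, jar3, cap1, cap2, inhaler1, inhaler2 from where it was at the start of the episode above 0.015 m).
It also fails if it takes over 67 s, if anything falls off the work surface, if the arm or the gripper's body presses on something with over 40 N, if the wrist force passes 120 N, or if a joint passes its speed limit or range.

ROBOT

A 6-joint arm with a two-finger parallel gripper is mounted at the origin on the work surface. World frame = base frame: x ahead of the robot, y to its left, z up, the work surface at z = 0. Lengths are in m, angles in rad, forces in N, time in s.
With the tool pointing down it reaches from about 0.35 to 0.775 m from the base axis. Payload 5.5 kg.
Tool frame: the origin (TCP) lies at the very end of the fingers, on their centre line; the grasp point (between the pads) lies 19 mm behind it; z points along the fingers, y is the line along which they close (so a half turn about z gives the same grasp; the last joint's range is limited). The gripper opens to 85 mm and grips with 20 to 120 N. Pads are 22 mm wide; open, the fingers measure 114 mm over their backs; the gripper's body (76 mm by 85 mm) begins 54 mm behind the grasp point. The pads swing forward as they close: fully open they stand 13 mm farther back than shut.
Start: joints at [1.032, 0.313, 0.046, 1.304, 0, 1.431], TCP at [0.223, 0.53, 0.231] pointing down, gripper open.
Joint ranges: [-2.76, 2.76], [-0.86, 1.69], [-1.03, 1.26], [-2.2, 2.34], [-1.47, 1.5], [-3.14, 3.14]. Speed limits (rad/s): [2.57, 2.57, 3.14, 3.14, 3.14, 3.14].

INTERFACE

Orientations are given as a unit quaternion [w, x, y, z].
In Python, from workcell import env, cams, ticket, spotter gives the robot as it stands.
- The arm moves only by the tool jog_arm, never from a script. Its argument "increments" is a list that holds one entry, the list of rows, each a list of 7 numbers: the shift along the tool's x, y, z in units of 0.25 m (1.0 is 0.25 m), then the turn, a rotation vector about the tool's x, y, z in units of 180 degrees (1.0 is 180 degrees), then the closure in counts, from 0 (fully open) to 255 (shut). A call has 1 to 20 rows; each row shifts and turns the commanded pose from where the row before left it, along the tool's axes as they then stand; what a row does not reach is not made up. A row lasts 1/10 s, in which the tool goes at most 50 mm and 8.59 degrees, less where a joint would pass 70% of its speed; a pose out of reach is approached as far as the arm can. A call with a number of a shift or a turn outside -1 to 1 is refused whole. A call with a gripper value outside its range is refused whole. The fingers move at their own pace and stop on an object; "force" is the grip in N (left out, the last holds). Time passes only in rows, so rows that do not move let the fingers close. It gives the time, the measured TCP pose, the force, the opening and the grip force at its end, in the units of the state.
- env.get_state(): the state, without advancing time (a new reading comes with each control period).
- cams.read_camera(name): name is "side" or "top"; returns a dict with "pixels" (480x640x3 uint8, red, green, blue), "fx", "fy", "cx", "cy" (pixels), "k1" (the pictures are not rectified: a ray, as slopes to the right and down, at radius r is drawn at 1 + k1 r^2 times it, then the intrinsics apply), "xyz" and "attitude" of the camera in the world. Camera axes: x right, y down, z forward; pixel columns grow to the right and rows downward; lengths in m; the calibration is good to about 2 mm. A picture is of the moment at which its call begins. There is no depth.
- ticket.hand_in(): hands the job in; it is judged then, once.
Trained networks look in the newest picture that a camera, given by its name, has taken for a name from the list of things; names that differ only in an ending like _2 or _b are one class to them, and where a whole thing is asked for, a point or a joint stands for the part that bears it (a point fixed in the world has none). Each returns a list of dicts, best first, with "conf" (0 to 1); they miss things now and then, are a little off and sometimes report something else, mostly with a low value. They report only what shows in the picture. A call takes as long as a camera call. They do not tell look-alikes from the thing itself.
- spotter.find_in(target, camera): "uv" ([column, row] in pixels, amid what is visible of it).
- spotter.cut_out(target, camera): "region" (480x640 bool, what is visible of it) and "uv" ([column, row] in pixels, amid what is visible of it).
- spotter.landmark_of(target, camera): "uv" ([column, row] in pixels: a listed point, or the origin of a listed thing).
The state is a dict: "clock": time; "joint_pos": joint angles; "qvel": joint speeds; "tau": joint torques, N m; "tcp_pos": TCP position; "orientation": TCP orientation; "wrist_force": force on the tool from outside, world axes, zero at the start; "ft_torque": the same for the moment, N m; "finger_gap": finger opening in m; "grip_force": force on a finger pad.
Only numpy, scipy, OpenCV 4.12 (cv2) and the standard library are available. Lean on these libraries where they do the work, as an engineer would, in place of code of your own. Each camera call takes 0.05 s, during which the arm holds its last target. There are 200 camera calls.

## Working session

There is one attempt and no reset: what is moved stays moved. The work goes in short steps, Python scripts to look and compute and a tool call to move; the robot and the scene stay as the last step left them, time stands still between calls to the robot, and variables do not carry over. Pictures are saved under pics/ and viewed, at most 10 in all, crops included, and the job is handed in when it is done.

Besides the shell and the picture viewer there is one more tool, called as name([rows], argument=value, ...), one row to a line, values as JSON. jog_arm: Moves the arm, as the interface text tells. Shifts and turns lie within -1 to 1; 1 stands for 0.25 m of shift or 180 degrees of turn. Its arguments: {"type":"object","properties":{"increments":{"type":"array"},"force":{"type":"number"}},"required":["increments"]}

```bash
ls; mkdir -p pics
cat > h.py <<'E'
import numpy as np, cv2
from scipy.spatial.transform import Rotation as R
from workcell import env, cams, ticket, spotter
def rot(q): return R.from_quat([q[1],q[2],q[3],q[0]]).as_matrix()
def K(c): return np.array([[c['fx'],0,c['cx']],[0,c['fy'],c['cy']],[0,0,1.]]), np.array([c['k1'],0,0,0.])
def ray(c,uv):
    k,d=K(c); p=cv2.undistortPoints(np.array([[uv]],float),k,d)[0,0]
    return np.array(c['xyz']), rot(c['attitude'])@np.array([p[0],p[1],1.])
def onplane(c,uv,z):
    o,r=ray(c,uv); return o+r*(z-o[2])/r[2]
def proj(c,P):
    k,d=K(c); M=rot(c['attitude']).T; P=np.atleast_2d(P)
    return cv2.projectPoints(P, cv2.Rodrigues(M)[0], -M@np.array(c['xyz']),k,d)[0][:,0]
E
python3 - <<'E'
from h import *
print(env.get_state())
for n in('top','side'):
    c=cams.read_camera(n); print(n,{k:v for k,v in c.items() if k!='pixels'})
    cv2.imwrite(f'pics/{n}0.png',c['pixels'][:,:,::-1])
    for t in('stand','pocket','stop_mid','roller','plate4','jar1','cap1','inhaler1'):
        for f in('landmark_of','find_in'):
            if f=='find_in' and t in('pocket','stop_mid'):continue
            print(n,t,f,[(np.round(d['uv'],1).tolist(),round(d['conf'],2)) for d in getattr(spotter,f)(t,n)])
E
```

```text
pics
{'clock': 0.0, 'joint_pos': array([ 1.03243609e+00,  3.13992047e-01,  4.49627745e-02,  1.30357212e+00,
       -6.34121852e-05,  1.43121358e+00]), 'qvel': array([ 5.88592480e-04,  1.82798985e-03, -1.28281534e-04,  1.30256561e-03,
        2.75471858e-06,  5.28707507e-04]), 'tau': array([-2.38214059e-03, -4.80636334e+01,  2.98528469e+01,  1.96297572e-02,
       -5.69292155e-06,  3.46830473e-05]), 'tcp_pos': array([0.2230216 , 0.52943438, 0.23040698]), 'orientation': array([-2.70205317e-04,  1.98070116e-01,  9.80187438e-01, -8.61717451e-04]), 'wrist_force': array([ 0.53427836, -0.11566784, -0.28545769]), 'ft_torque': array([-0.00770436, -0.04328668, -0.04072158]), 'grip_force': 0.0, 'finger_gap': 0.08550424589900285}
top {'fx': 481.22395681086505, 'fy': 481.22395681086505, 'cx': 317.15488181981823, 'cy': 242.97787484360828, 'k1': -0.09232136866419631, 'xyz': array([ 0.41989   , -0.00471983,  0.97430018]), 'attitude': array([ 0.02971288, -0.70171111,  0.71020582, -0.04823228])}
top stand landmark_of [([341.5, 265.5], 0.24)]
top stand find_in [([256.5, 202.3], 0.79)]
top pocket landmark_of []
top stop_mid landmark_of [([217.2, 247.3], 0.69), ([323.4, 220.0], 0.57)]Traceback (most recent call last):
  File "<stdin>", line 9, in <module>
ValueError: it knows: cap, inhaler, jar, plate, pocket, stand, stop_mid
```

Run:
```python
from h import *
for n in('top','side'):
    c=cams.read_camera(n); print(n,{k:v for k,v in c.items() if k!='pixels'})
    cv2.imwrite(f'pics/{n}0.png',c['pixels'][:,:,::-1])
    for t,f in(('stand','landmark_of'),('stand','find_in'),('pocket','landmark_of'),('stop_mid','landmark_of'),('plate','landmark_of'),('plate4','find_in'),('jar1','landmark_of'),('cap1','landmark_of'),('inhaler1','landmark_of')):
        try: print(n,t,f,[(np.round(d['uv'],1).tolist(),round(d['conf'],2)) for d in getattr(spotter,f)(t,n)])
        except ValueError as e: print(t,e)
```

```text
top {'fx': 481.22395681086505, 'fy': 481.22395681086505, 'cx': 317.15488181981823, 'cy': 242.97787484360828, 'k1': -0.09232136866419631, 'xyz': array([ 0.41989   , -0.00471983,  0.97430018]), 'attitude': array([ 0.02971288, -0.70171111,  0.71020582, -0.04823228])}
top stand landmark_of [([315.5, 277.3], 0.2)]
top stand find_in [([261.3, 205.5], 0.88)]
top pocket landmark_of []
top stop_mid landmark_of [([215.3, 248.7], 0.98)]
top plate landmark_of [([322.3, 217.0], 0.79), ([419.3, 338.2], 0.79), ([443.5, 191.3], 0.71)]
top plate4 find_in [([421.0, 339.4], 0.95), ([441.7, 193.0], 0.94), ([268.4, 179.9], 0.39)]
top jar1 landmark_of [([314.5, 278.7], 0.74), ([306.3, 172.7], 0.71), ([262.3, 298.3], 0.68)]
top cap1 landmark_of [([342.9, 265.5], 0.78), ([270.2, 179.4], 0.62), ([317.9, 275.4], 0.3)]
top inhaler1 landmark_of [([193.3, 240.7], 0.62), ([227.7, 184.7], 0.46)]
side {'fx': 575.0269521764566, 'fy': 575.0269521764566, 'cx': 330.07405540178297, 'cy': 235.9576446286527, 'k1': -0.12437467193040887, 'xyz': array([0.40638006, 0.59419356, 0.7478877 ]), 'attitude': array([ 0.03741146, -0.07428393,  0.93210144, -0.35251836])}
side stand landmark_of []
side stand find_in [([303.4, 331.6], 0.78)]
side pocket landmark_of []
side stop_mid landmark_of [([311.7, 329.4], 0.77), ([361.6, 224.2], 0.45)]
side plate landmark_of [([302.4, 219.4], 0.79), ([301.2, 140.7], 0.68), ([450.9, 179.7], 0.6)]
side plate4 find_in [([452.5, 178.0], 0.77), ([298.2, 140.2], 0.71), ([302.9, 217.8], 0.66), ([301.0, 245.8], 0.58)]
side jar1 landmark_of [([368.1, 253.2], 0.85), ([384.7, 310.9], 0.68), ([243.7, 245.8], 0.64)]
side cap1 landmark_of [([359.7, 222.7], 0.89), ([239.5, 281.1], 0.76)]
side inhaler1 landmark_of [([292.9, 383.8], 0.94), ([230.0, 327.6], 0.67)]
```

View pics/top0.png

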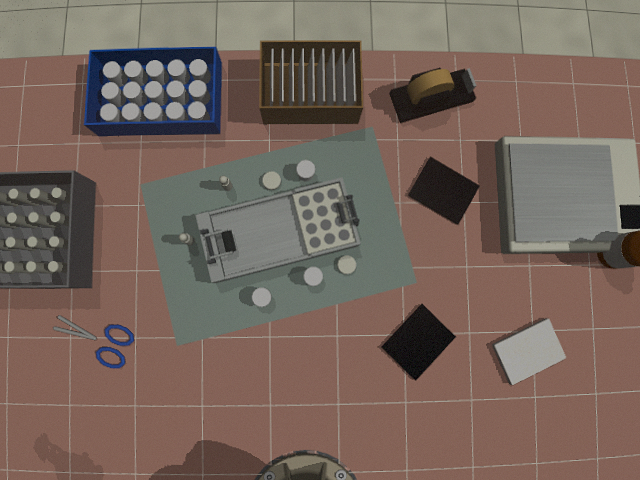

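View pics/side0.png

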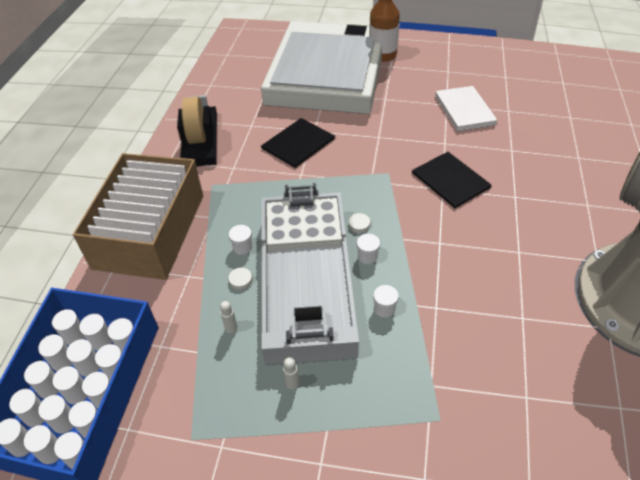

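The top view shows the stand on the green mat. The dotted white plate on the pile is at about (325,217), the keeper at (347,209), and the roller and stop are at the left end, about (220,243) and (207,247). Things that could be taken for the plate are the black plates at (443,190) and (419,341) and the white box at (530,351). I choose the dotted white one in the pocket, and I'll check it in a close crop.

Run:
```python
import cv2
a=cv2.imread('pics/top0.png')[165:290,180:380]; cv2.imwrite('pics/topc.png',cv2.resize(a,None,fx=4,fy=4,interpolation=cv2.INTER_CUBIC))
a=cv2.imread('pics/side0.png')[175:365,220:400]; cv2.imwrite('pics/sidec.png',cv2.resize(a,None,fx=3,fy=3,interpolation=cv2.INTER_CUBIC))
```

```text
(no output)
```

View pics/topc.png

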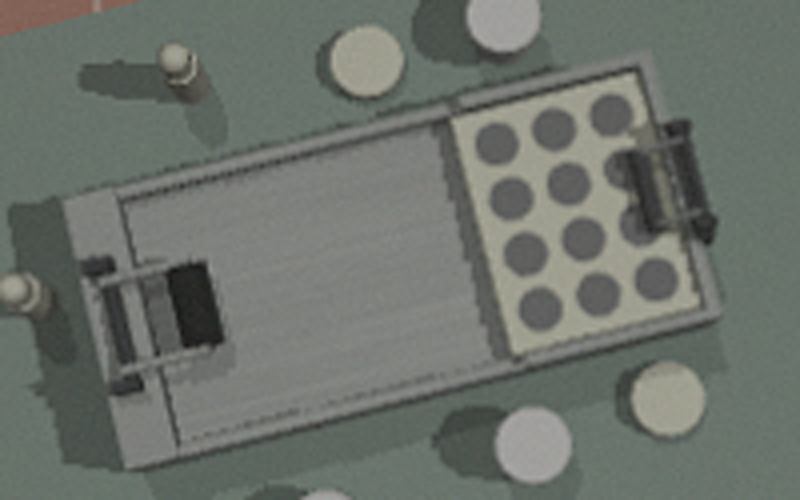

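View pics/sidec.png

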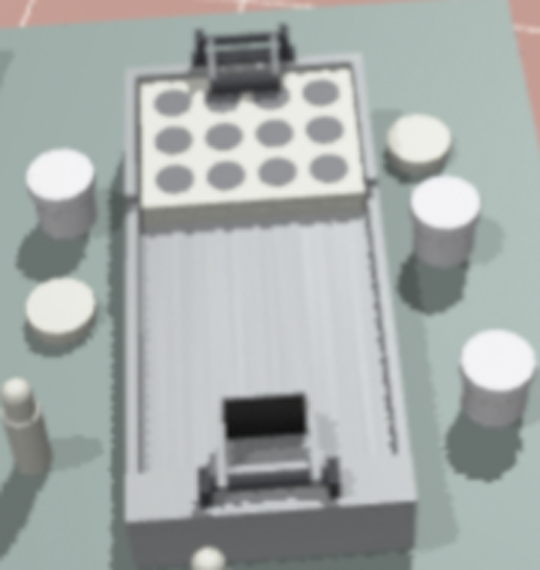

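The crop confirms plate4: white with 12 grey dots, in the pocket under the keeper. Next I fit the stand pose from the corners in both views.

Run:
```python
from h import *
from scipy.optimize import least_squares
C={n:cams.read_camera(n) for n in('top','side')}
P=[(.06,-.0285,.044),(-.06,-.0285,.044),(.06,-.1235,.044),(-.06,-.1235,.044),(.062,.138,.044),(-.062,.138,.044)]
T=np.array([(452,117),(513,357),(640,72),(700,303),(120,190),(178,445)])/4+[180,165]
S=np.array([(141,208),(366,207),(140,82),(350,70)])/3+[220,175]
P=np.array(P)
def W(p,P): return P@R.from_euler('z',p[3]).as_matrix().T+p[:3]
def res(p): return np.r_[(proj(C['top'],W(p,P))-T).ravel(),(proj(C['side'],W(p,P[:4]))-S).ravel(),(p[2]-.008)/.004]
r=least_squares(res,[.46,.1,.008,.2],x_scale=.01); p=r.x
np.save('stand.npy',p)
print(p,np.round(r.fun.reshape(-1)[:-1].reshape(-1,2),1).tolist())
print('plate top centre',W(p,np.array([0,-.076,.044])),'stop',W(p,np.array([0,.138,.036])),'stop_mid px',proj(C['top'],W(p,np.array([0,.138,.036]))))
s=env.get_state(); q=rot(s['orientation']); print(q.round(3))
th=p[3]
for sg in(1,-1):
    D=np.array([[0,1,0],[1,0,0],[0,0,-1]]).T if sg==1 else np.array([[0,-1,0],[-1,0,0],[0,0,-1]]).T  # tool x=±stand y, tool y=±stand x
    D=R.from_euler('z',th).as_matrix()@D
    print(sg,D.round(3).tolist(),'rotvec/180 in tool',(R.from_matrix(q.T@D).as_rotvec()/np.pi).round(4))
```

```text
[0.55407578 0.030471   0.00084438 0.23091504] [[-0.0, 0.3], [-0.6, -0.7], [-0.3, 0.4], [-0.1, 1.2], [0.0, 1.0], [-0.5, -1.1], [-0.1, 0.5], [-1.1, -3.7], [0.7, 0.9], [-0.1, 0.8]]
plate top centre [ 0.57146977 -0.04351176  0.04484438] stop [0.52249194 0.16480812 0.03684438] stop_mid px [[217.66858282 244.57895236]]
[[-0.922  0.388  0.   ]
 [ 0.388  0.922  0.   ]
 [-0.     0.    -1.   ]]
1 [[-0.229, 0.973, 0.0], [0.973, 0.229, 0.0], [0.0, 0.0, -1.0]] rotvec/180 in tool [ 0.     -0.      0.2996]
-1 [[0.229, -0.973, 0.0], [-0.973, -0.229, 0.0], [0.0, 0.0, -1.0]] rotvec/180 in tool [ 0.      0.     -0.7004]
```

jog_arm([
  [[0,0,0,0,0,0.0428,255],[0,0,0,0,0,0.0428,255],[0,0,0,0,0,0.0428,255],[0,0,0,0,0,0.0428,255],[0,0,0,0,0,0.0428,255],[0,0,0,0,0,0.0428,255],[0,0,0,0,0,0.0428,255],[-0.16,0.052,0,0,0,0,255],[-0.16,0.052,0,0,0,0,255],[-0.16,0.052,0,0,0,0,255],[-0.16,0.052,0,0,0,0,255],[-0.16,0.052,0,0,0,0,255],[-0.16,0.052,0,0,0,0,255],[-0.16,0.052,0,0,0,0,255],[-0.16,0.052,0,0,0,0,255],[-0.16,0.052,0,0,0,0,255],[-0.16,0.052,0,0,0,0,255],[-0.16,0.052,0,0,0,0,255],[-0.16,0.052,0,0,0,0,255],[0,0,0,0,0,0,255]],
], force=20)

```text
clock: 3.35
tcp_pos: [0.4876, 0.0945, 0.2312]
orientation: [0.001, 0.623, 0.782, 0.0]
wrist_force: [-0.6, 1.6, -0.7]
finger_gap: 0.0
grip_force: 0.0
```

```bash
cat >> h.py <<'E'
p=np.load('stand.npy'); SR=R.from_euler('z',p[3]).as_matrix()
def tell():
    s=env.get_state(); q=rot(s['orientation'])
    print('t',round(s['clock'],2),'tcp in stand',(SR.T@(s['tcp_pos']-p[:3])).round(4),'z',s['tcp_pos'][2].round(4),'F(stand)',(SR.T@s['wrist_force']).round(2),'j',s['joint_pos'].round(2),
      'turn',(R.from_matrix(q.T@SR@np.array([[0,1,0],[1,0,0],[0,0,-1.]])).as_rotvec()/np.pi).round(4))
E
python3 - <<'E'
from h import *
tell()
E
```

```text
t 3.35 tcp in stand [-0.05    0.0775  0.2303] z 0.2312 F(stand) [-0.23  1.68 -0.72] j [ 0.03  0.16 -0.15  1.26 -0.    1.38] turn [ 0.0005  0.0005 -0.0019]
```

jog_arm([
  [[-0.146,0.05,0,0,0,-0.0019,255],[-0.146,0.05,0,0,0,0,255],[-0.146,0.05,0,0,0,0,255],[-0.146,0.05,0,0,0,0,255],[0,0,0.13,0,0,0,255],[0,0,0.13,0,0,0,255],[0,0,0.13,0,0,0,255],[0,0,0.13,0,0,0,255],[0,0,0,0,0,0,255],[0,0,0,0,0,0,255],[0,0,0,0,0,0,255]],
])

```text
clock: 4.45
tcp_pos: [0.569, -0.0319, 0.1034]
orientation: [0.001, 0.618, 0.786, 0.001]
wrist_force: [0.2, -1.1, 0.4]
finger_gap: 0.0
grip_force: 0.0
```

Run:
```python
from h import *
tell()
c=cams.read_camera('side'); a=c['pixels'][125:365,190:430,::-1]
cv2.imwrite('pics/s1.png',cv2.resize(a,None,fx=2.4,fy=2.4,interpolation=cv2.INTER_CUBIC))
```

```text
t 4.45 tcp in stand [ 0.0002 -0.0641  0.1025] z 0.1034 F(stand) [-0.08 -1.12  0.42] j [-0.2   0.37 -0.2   1.    0.    1.14] turn [0.0009 0.0004 0.002 ]
```

View pics/s1.png

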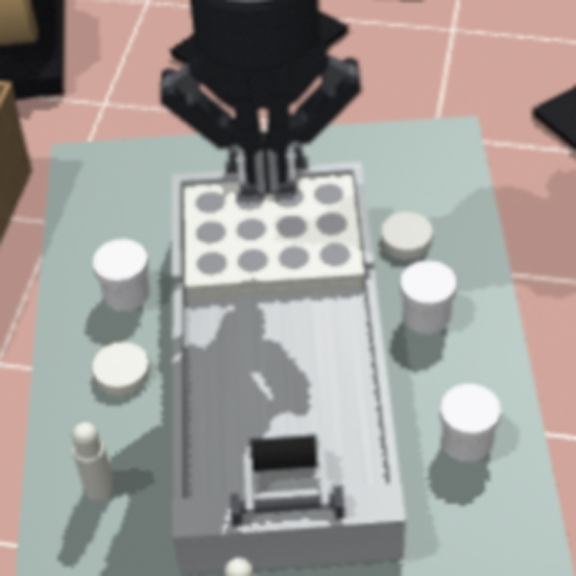

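Fingers are closed over x≈0, in front of the keeper, and clear of everything. Now I creep down.

jog_arm([
  [[-0.016,0,0.07,0,0,0,255],[0,0,0.06,0,0,0,255],[0,0,0.04,0,0,0,255],[0,0,0.02,0,0,0,255],[0,0,0,0,0,0,255],[0,0,0,0,0,0,255],[0,0,0,0,0,0,255]],
])

```text
clock: 5.2
tcp_pos: [0.5692, -0.036, 0.0546]
orientation: [0.001, 0.619, 0.786, 0.0]
wrist_force: [-0.6, -0.7, -0.0]
finger_gap: 0.0002
grip_force: 0.0
```

Run:
```python
from h import *
tell()
```

```text
t 5.2 tcp in stand [-0.0005 -0.0681  0.0538] z 0.0546 F(stand) [-0.78 -0.56 -0.04] j [-0.2   0.42 -0.26  0.9   0.    1.13] turn [0.0004 0.0002 0.0019]
```

jog_arm([
  [[0,0,0.002,0,0,0,255],[0,0,0.002,0,0,0,255],[0,0,0.002,0,0,0,255],[0,0,0.002,0,0,0,255],[0,0,0.002,0,0,0,255]],
])

```text
clock: 5.7
tcp_pos: [0.5685, -0.0359, 0.0512]
orientation: [-0.0, 0.619, 0.786, 0.0]
wrist_force: [-0.9, -0.7, -0.1]
finger_gap: 0.0004
grip_force: 0.0
```

jog_arm([
  [[0,0,0.002,0,0,0,255],[0,0,0.002,0,0,0,255],[0,0,0.002,0,0,0,255],[0,0,0.002,0,0,0,255]],
])

```text
clock: 6.1
tcp_pos: [0.5685, -0.0359, 0.0492]
orientation: [-0.0, 0.619, 0.786, 0.0]
wrist_force: [-0.2, 0.1, -0.6]
finger_gap: -0.0001
grip_force: 0.0
```

jog_arm([
  [[0,0,0.002,0,0,0,255],[0,0,0.002,0,0,0,255],[0,0,0.002,0,0,0,255]],
])

```text
clock: 6.4
tcp_pos: [0.5688, -0.0359, 0.0492]
orientation: [0.0, 0.619, 0.786, 0.0]
wrist_force: [-3.9, 1.5, 12.7]
finger_gap: 0.0
grip_force: 6.4
```

jog_arm([
  [[0,0,0.002,0,0,0,255],[0,0,0.002,0,0,0,255]],
])

```text
clock: 6.6
tcp_pos: [0.5693, -0.036, 0.0491]
orientation: [0.001, 0.619, 0.786, 0.001]
wrist_force: [-5.4, 1.5, 17.8]
finger_gap: -0.0001
grip_force: 9.0
```

jog_arm([
  [[0,0,-0.004,0,0,0,255],[0,-0.001,-0.002,0,0,0,255],[0,0,0,0,0,0,255]],
])

```text
clock: 6.9
tcp_pos: [0.5693, -0.036, 0.0492]
orientation: [0.001, 0.619, 0.786, 0.001]
wrist_force: [-0.3, 0.2, 7.3]
finger_gap: 0.0001
grip_force: 3.6
```

jog_arm([
  [[0.004,0,0.001,0,0,0,255],[0.008,0,0,0,0,0,255],[0.008,0,0,0,0,0,255],[0.008,0,0,0,0,0,255]],
])

```text
clock: 7.3
tcp_pos: [0.5683, -0.0303, 0.0492]
orientation: [0.002, 0.619, 0.785, 0.0]
wrist_force: [0.8, -2.2, 6.7]
finger_gap: 0.0001
grip_force: 3.6
```

Run:
```python
from h import *
tell()
c=cams.read_camera('side'); a=c['pixels'][175:285,240:370,::-1]
cv2.imwrite('pics/s2.png',cv2.resize(a,None,fx=5,fy=5,interpolation=cv2.INTER_CUBIC))
```

```text
t 7.3 tcp in stand [-0.0001 -0.0624  0.0483] z 0.0492 F(stand) [ 0.26 -2.36  6.73] j [-0.19  0.42 -0.27  0.88 -0.    1.14] turn [0.0008 0.0009 0.0016]
```

View pics/s2.png

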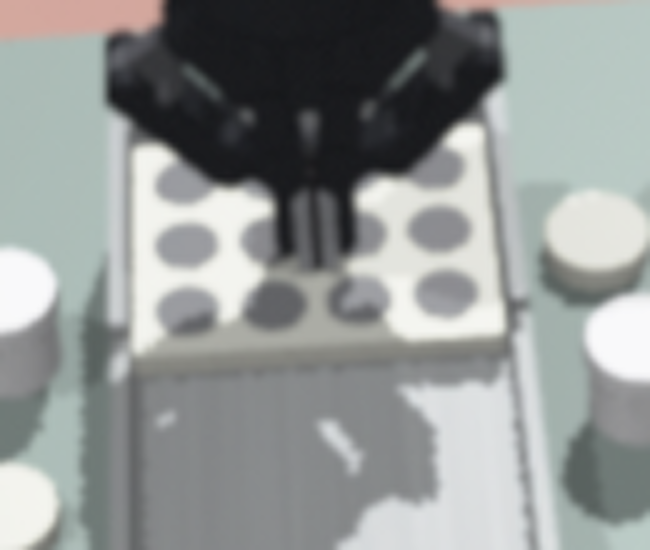

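The plate's front edge has moved about 2 px forward (row 246 against 244), and the drag force fits sliding. Continuing.

jog_arm([
  [[0.012,0,0.001,0,0,0,255],[0.012,0,0,0,0,0,255],[0.012,0,0,0,0,0,255],[0.012,0,0,0,0,0,255],[0.012,0,0,0,0,0,255],[0.012,0,0,0,0,0,255],[0.012,0,0,0,0,0,255],[0.012,0,0,0,0,0,255]],
])

```text
clock: 8.15
tcp_pos: [0.5628, -0.0065, 0.0492]
orientation: [0.002, 0.619, 0.786, 0.0]
wrist_force: [0.2, -0.9, 9.2]
finger_gap: 0.0002
grip_force: 4.3
```

```bash
cat >> h.py <<'E'
def plate(name='top',zt=None):
    c=cams.read_camera(name)
    for d in spotter.cut_out('plate4',name)[:4]:
        m=d['region'].astype(np.uint8); P=onplane(c,d['uv'],p[2]+.044)
        y=SR.T@(P-p[:3])
        if abs(y[0])>.04: continue
        pts=np.argwhere(m)[:,::-1]; Q=np.array([SR.T@(onplane(c,u,p[2]+.044)-p[:3]) for u in pts[::3]])
        print(name,'plate',round(d['conf'],2),y.round(3),'yrange',np.percentile(Q[:,1],[1,99]).round(4),'x',np.percentile(Q[:,0],[1,99]).round(4))
E
python3 - <<'E'
from h import *
tell(); plate('top'); plate('side')
E
```

```text
t 8.15 tcp in stand [ 0.     -0.038   0.0483] z 0.0492 F(stand) [-0.04 -0.91  9.15] j [-0.15  0.41 -0.29  0.87 -0.    1.18] turn [0.001  0.0008 0.0017]
top plate 0.9 [-0.    -0.319  0.044] yrange [-0.3851 -0.2604] x [-0.0641  0.0608]
top plate 0.65 [-0.039 -0.119  0.044] yrange [-0.1222 -0.1111] x [-0.0557 -0.0178]
side plate 0.55 [ 0.002 -0.039  0.044] yrange [-0.0909  0.0041] x [-0.0586  0.06  ]
```

jog_arm([
  [[0.012,0,0,0,0,0,255],[0.012,0,0,0,0,0,255],[0.012,0,0,0,0,0,255],[0.012,0,0,0,0,0,255]],
])

```text
clock: 8.75
tcp_pos: [0.56, 0.0051, 0.0491]
orientation: [0.002, 0.619, 0.786, 0.001]
wrist_force: [1.6, -2.1, 8.9]
finger_gap: -0.0001
grip_force: 4.2
```

jog_arm([
  [[0.012,0,0,0,0,0,255],[0.012,0,0,0,0,0,255],[0.012,0,0,0,0,0,255]],
])

```text
clock: 9.05
tcp_pos: [0.5573, 0.0143, 0.0487]
orientation: [0.001, 0.619, 0.786, 0.0]
wrist_force: [-0.8, -0.7, 5.9]
finger_gap: 0.0001
grip_force: 2.9
```

jog_arm([
  [[0.012,0,0.002,0,0,0,255],[0.012,0,0.001,0,0,0,255],[0.012,0,0.001,0,0,0,255]],
])

```text
clock: 9.35
tcp_pos: [0.5556, 0.0229, 0.048]
orientation: [0.002, 0.619, 0.786, 0.001]
wrist_force: [-0.3, -1.3, 9.3]
finger_gap: -0.0003
grip_force: 4.3
```

jog_arm([
  [[0.012,0,0.001,0,0,0,255],[0.012,0,0.001,0,0,0,255],[0.012,0,0.001,0,0,0,255]],
])

```text
clock: 9.65
tcp_pos: [0.5538, 0.0315, 0.0475]
orientation: [0.002, 0.619, 0.786, 0.001]
wrist_force: [-0.2, -1.3, 10.4]
finger_gap: -0.0003
grip_force: 5.0
```

Run:
```python
from h import *
tell(); plate('side')
```

```text
t 9.65 tcp in stand [-0.      0.0011  0.0467] z 0.0475 F(stand) [-0.5  -1.27 10.37] j [-0.09  0.4  -0.31  0.86 -0.    1.25] turn [0.0011 0.0007 0.0017]
side plate 0.77 [-0.001  0.005  0.044] yrange [-0.0515  0.045 ] x [-0.0589  0.0599]
```

jog_arm([
  [[0.012,0,0,0,0,0,255],[0.012,0,0.001,0,0,0,255],[0.012,0,0,0,0,0,255],[0.012,0,0.001,0,0,0,255]],
])

```text
clock: 10.15
tcp_pos: [0.5511, 0.0432, 0.0471]
orientation: [0.002, 0.619, 0.786, 0.001]
wrist_force: [0.2, -1.2, 10.6]
finger_gap: -0.0004
grip_force: 5.2
```

jog_arm([
  [[0.012,0,0,0,0,0,255],[0.012,0,0.001,0,0,0,255],[0.012,0,0,0,0,0,255],[0.012,0,0.001,0,0,0,255]],
])

```text
clock: 10.55
tcp_pos: [0.5485, 0.0548, 0.0468]
orientation: [0.002, 0.619, 0.786, 0.001]
wrist_force: [-0.4, -1.3, 11.8]
finger_gap: 0.0
grip_force: 5.6
```

jog_arm([
  [[0.012,0,0,0,0,0,255],[0.012,0,0,0,0,0,255],[0.012,0,0,0,0,0,255],[0.012,0,0,0,0,0,255]],
])

```text
clock: 10.95
tcp_pos: [0.5432, 0.0672, 0.0448]
orientation: [-0.0, 0.619, 0.786, -0.0]
wrist_force: [-0.5, -1.1, 1.8]
finger_gap: 0.0004
grip_force: 1.1
```

Run:
```python
from h import *
tell(); plate('side'); plate('top')
```

```text
t 10.95 tcp in stand [-0.0022  0.0382  0.0439] z 0.0448 F(stand) [-0.78 -0.93  1.79] j [-0.02  0.39 -0.33  0.85 -0.    1.31] turn [-0.0002  0.      0.0018]
side plate 0.82 [0.007 0.041 0.044] yrange [-0.0047  0.0773] x [-0.0579  0.0607]
top plate 0.89 [-0.004 -0.316  0.044] yrange [-0.3849 -0.2578] x [-0.0634  0.0617]
top plate 0.87 [-0.001 -0.078  0.044] yrange [-0.1212 -0.0294] x [-0.0573  0.0586]
top plate 0.82 [-0.018  0.001  0.044] yrange [-0.0229  0.0257] x [-0.0574  0.0575]
```

jog_arm([
  [[0,0.002,0.003,0,0,0,255],[0,0,0.001,0,0,0,255],[0.012,0,0,0,0,0,255],[0.012,0,0,0,0,0,255]],
])

```text
clock: 11.55
tcp_pos: [0.5427, 0.0722, 0.0447]
orientation: [0.001, 0.619, 0.785, -0.0]
wrist_force: [-1.9, -3.4, 8.2]
finger_gap: -0.0005
grip_force: 3.8
```

jog_arm([
  [[0.012,0,0,0,0,0,255],[0.012,0,0,0,0,0,255],[0.012,0,0,0,0,0,255],[0.012,0,0,0,0,0,255],[0.012,0,0,0,0,0,255]],
])

```text
clock: 12.05
tcp_pos: [0.5391, 0.0868, 0.0447]
orientation: [0.001, 0.619, 0.785, -0.001]
wrist_force: [-1.9, -2.7, 7.6]
finger_gap: -0.0003
grip_force: 4.0
```

Run:
```python
from h import *
tell(); plate('side'); plate('top')
```

```text
t 12.05 tcp in stand [-0.0017  0.0583  0.0439] z 0.0447 F(stand) [-2.45 -2.22  7.64] j [ 0.01  0.39 -0.33  0.85 -0.    1.35] turn [-0.      0.0005  0.0016]
side plate 0.63 [0.001 0.058 0.044] yrange [0.0179 0.0974] x [-0.0581  0.0605]
top plate 0.7 [-0.014  0.023  0.044] yrange [-0.0017  0.0491] x [-0.0569  0.0592]
top plate 0.57 [-0.001 -0.078  0.044] yrange [-0.1213 -0.0289] x [-0.0577  0.0578]
```

jog_arm([
  [[0.012,0,0,0,0,0,255],[0.012,0,0,0,0,0,255],[0,0,0,0,0,0,255],[0,0,-0.02,0,0,0,255],[0,0,-0.06,0,0,0,255],[0,0,-0.08,0,0,0,255],[-0.1,0.006,0,0,0,0,255],[-0.1,0,0,0,0,0,255],[-0.1,0,0,0,0,0,255],[0,0,0,0,0,0,255],[0,0,0,0,0,0,255]],
])

```text
clock: 13.35
tcp_pos: [0.5563, 0.0206, 0.0837]
orientation: [-0.001, 0.619, 0.785, -0.0]
wrist_force: [0.3, -0.0, -0.9]
finger_gap: 0.0003
grip_force: 0.0
```

Run:
```python
from h import *
tell(); plate('side'); plate('top')
c=cams.read_camera('side'); a=c['pixels'][165:365,210:410,::-1]
cv2.imwrite('pics/s3.png',cv2.resize(a,None,fx=3,fy=3,interpolation=cv2.INTER_CUBIC))
```

```text
t 13.35 tcp in stand [-0.0001 -0.0101  0.0829] z 0.0837 F(stand) [ 0.25 -0.08 -0.85] j [-0.11  0.37 -0.25  0.95  0.    1.23] turn [-0.0002 -0.0003  0.0014]
side plate 0.83 [-0.011 -0.044  0.044] yrange [-0.1021 -0.02  ] x [-0.0589  0.0582]
side plate 0.64 [0.001 0.047 0.044] yrange [0.0051 0.1022] x [-0.0584  0.0593]
top plate 0.85 [-0.    -0.323  0.044] yrange [-0.3839 -0.2603] x [-0.0634  0.061 ]
top plate 0.62 [-0.011 -0.091  0.044] yrange [-0.122  -0.0597] x [-0.0585  0.0565]
```

View pics/s3.png

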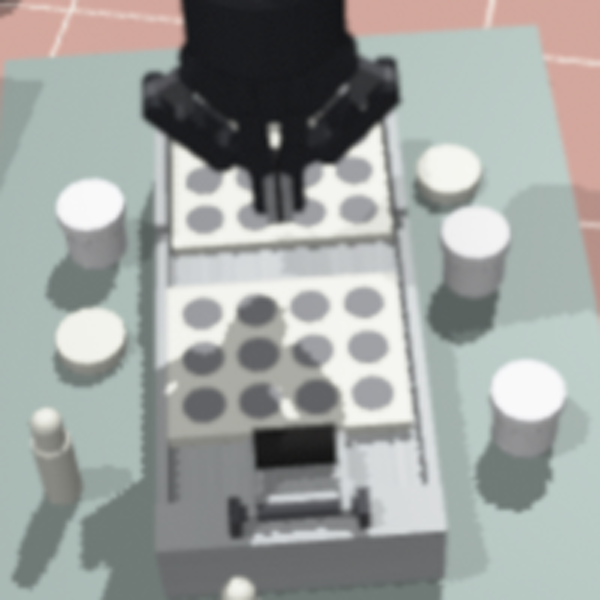

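The plate lies flat and square on the deck, with its front edge at the roller. There is a gap of about 30 mm between plate3 and its rear edge, with the fingers above it. I lower the fingers into the gap.

jog_arm([
  [[0,0,0.06,0,0,0,255],[0,0,0.05,0,0,0,255],[0,0,0.03,0,0,0,255],[0,0,0.004,0,0,0,255],[0,0,0.004,0,0,0,255],[0,0,0.004,0,0,0,255],[0,0,0,0,0,0,255]],
])

```text
clock: 14.3
tcp_pos: [0.557, 0.0209, 0.0464]
orientation: [0.0, 0.619, 0.786, 0.0]
wrist_force: [0.3, -0.8, -0.3]
finger_gap: -0.0002
grip_force: 0.0
```

jog_arm([
  [[0,0,0.003,0,0,0,255],[0,0,0.003,0,0,0,255],[0,0,0,0,0,0,255]],
])

```text
clock: 14.6
tcp_pos: [0.5567, 0.0209, 0.0446]
orientation: [0.0, 0.619, 0.786, 0.0]
wrist_force: [-0.1, 0.8, -0.0]
finger_gap: -0.0001
grip_force: 0.0
```

jog_arm([
  [[0,0,0.003,0,0,0,255],[0,0,0.003,0,0,0,255],[0,0,0,0,0,0,255]],
])

```text
clock: 14.9
tcp_pos: [0.5566, 0.0209, 0.0429]
orientation: [-0.0, 0.619, 0.786, -0.0]
wrist_force: [1.4, 0.1, -0.7]
finger_gap: -0.0001
grip_force: 0.0
```

jog_arm([
  [[0,0,0.003,0,0,0,255],[0,0,0.003,0,0,0,255],[0,0,0.003,0,0,0,255],[0,0,0,0,0,0,255]],
])

```text
clock: 15.3
tcp_pos: [0.5566, 0.0209, 0.0406]
orientation: [-0.0, 0.619, 0.786, -0.0]
wrist_force: [0.3, -0.3, -0.2]
finger_gap: 0.0002
grip_force: 0.0
```

jog_arm([
  [[0,0,0.002,0,0,0,255],[0.004,0,0.001,0,0,0,255],[0.004,0,0,0,0,0,255],[0.004,0,0,0,0,0,255],[0.004,0,0,0,0,0,255],[0.004,0,0,0,0,0,255],[0.004,0,0,0,0,0,255]],
])

```text
clock: 16.0
tcp_pos: [0.5553, 0.0268, 0.0401]
orientation: [0.0, 0.619, 0.786, 0.0]
wrist_force: [0.4, -0.4, -0.3]
finger_gap: -0.0002
grip_force: 0.1
```

jog_arm([
  [[0.004,0,0,0,0,0,255],[0.004,0,0,0,0,0,255],[0.004,0,0,0,0,0,255]],
])

```text
clock: 16.3
tcp_pos: [0.5545, 0.0297, 0.0401]
orientation: [0.0, 0.619, 0.786, 0.0]
wrist_force: [0.2, -0.6, -0.5]
finger_gap: -0.0002
grip_force: 0.1
```

jog_arm([
  [[0.004,0,0,0,0,0,255],[0.004,0,0,0,0,0,255],[0.004,0,0,0,0,0,255],[0.004,0,0,0,0,0,255]],
])

```text
clock: 16.7
tcp_pos: [0.5536, 0.0335, 0.04]
orientation: [0.0, 0.619, 0.786, -0.0]
wrist_force: [-0.6, -2.1, -0.0]
finger_gap: -0.0002
grip_force: 0.9
```

jog_arm([
  [[0.004,0,0,0,0,0,255],[0.004,0,0,0,0,0,255],[0.004,0,0,0,0,0,255]],
])

```text
clock: 17.0
tcp_pos: [0.553, 0.0361, 0.04]
orientation: [0.0, 0.619, 0.786, -0.0]
wrist_force: [-0.9, -3.0, 0.4]
finger_gap: 0.0001
grip_force: 1.4
```

Run:
```python
from h import *
tell(); plate('side')
```

```text
t 17.0 tcp in stand [0.0002 0.0057 0.0392] z 0.04 F(stand) [-1.56 -2.75  0.4 ] j [-0.08  0.4  -0.32  0.85 -0.    1.26] turn [0.     0.0002 0.0017]
side plate 0.72 [-0.     0.057  0.044] yrange [0.018  0.1134] x [-0.0579  0.0593]
```

jog_arm([
  [[0.004,0,0,0,0,0,255],[0.004,0,0,0,0,0,255],[0.004,0,0,0,0,0,255]],
])

```text
clock: 17.4
tcp_pos: [0.5521, 0.0397, 0.04]
orientation: [-0.0, 0.619, 0.786, 0.0]
wrist_force: [0.1, -1.5, 0.8]
finger_gap: 0.0002
grip_force: 0.8
```

jog_arm([
  [[0.004,0,0,0,0,0,255],[0.004,0,0,0,0,0,255],[0.004,0,0,0,0,0,255],[0.004,0,0,0,0,0,255]],
])

```text
clock: 17.8
tcp_pos: [0.5512, 0.0434, 0.04]
orientation: [-0.0, 0.619, 0.786, 0.0]
wrist_force: [0.6, -1.5, 0.2]
finger_gap: -0.0001
grip_force: 0.8
```

jog_arm([
  [[0.004,0,0,0,0,0,255],[0.004,0,0,0,0,0,255],[0.004,0,0,0,0,0,255],[0.004,0,0,0,0,0,255]],
])

```text
clock: 18.2
tcp_pos: [0.5503, 0.0472, 0.04]
orientation: [-0.0, 0.619, 0.786, 0.0]
wrist_force: [-0.2, -1.2, 0.3]
finger_gap: 0.0002
grip_force: 0.8
```

Run:
```python
from h import *
tell(); plate('side')
```

```text
t 18.2 tcp in stand [0.0001 0.0172 0.0392] z 0.04 F(stand) [-0.49 -1.1   0.31] j [-0.06  0.4  -0.32  0.85  0.    1.27] turn [-0.     -0.      0.0019]
side plate 0.64 [-0.001  0.066  0.044] yrange [0.0278 0.1269] x [-0.0582  0.0607]
```

Under the roller (steady 1.5 N). About 12–14 mm are left to the stop.

jog_arm([
  [[0.004,0,0,0,0,0,255],[0.004,0,0,0,0,0,255],[0.004,0,0,0,0,0,255],[0.004,0,0,0,0,0,255],[0.004,0,0,0,0,0,255],[0.004,0,0,0,0,0,255],[0.004,0,0,0,0,0,255],[0.004,0,0,0,0,0,255],[0.004,0,0,0,0,0,255]],
])

```text
clock: 19.2
tcp_pos: [0.5482, 0.056, 0.0401]
orientation: [-0.0, 0.619, 0.786, 0.0]
wrist_force: [0.4, -2.3, 0.0]
finger_gap: 0.0
grip_force: 0.8
```

jog_arm([
  [[0.004,0,0,0,0,0,255],[0.004,0,0,0,0,0,255]],
])

```text
clock: 19.4
tcp_pos: [0.5477, 0.0579, 0.04]
orientation: [-0.0, 0.619, 0.786, 0.0]
wrist_force: [0.2, -1.5, -0.8]
finger_gap: -0.0002
grip_force: 0.8
```

jog_arm([
  [[0.004,0,0,0,0,0,255],[0.004,0,0,0,0,0,255]],
])

```text
clock: 19.6
tcp_pos: [0.5472, 0.0599, 0.04]
orientation: [-0.0, 0.619, 0.786, 0.0]
wrist_force: [0.1, -1.5, 0.2]
finger_gap: -0.0002
grip_force: 0.8
```

jog_arm([
  [[0.003,0,0,0,0,0,255],[0.003,0,0,0,0,0,255]],
])

```text
clock: 19.8
tcp_pos: [0.5469, 0.0613, 0.04]
orientation: [-0.0, 0.619, 0.786, 0.0]
wrist_force: [-0.9, -2.9, -0.2]
finger_gap: -0.0003
grip_force: 0.8
```

jog_arm([
  [[0.003,0,0,0,0,0,255],[0.003,0,0,0,0,0,255]],
])

```text
clock: 20.0
tcp_pos: [0.5466, 0.0627, 0.0401]
orientation: [0.0, 0.619, 0.786, 0.0]
wrist_force: [-0.7, -1.8, 0.2]
finger_gap: -0.0001
grip_force: 0.8
```

Run:
```python
from h import *
tell(); plate('side')
```

```text
t 20.0 tcp in stand [0.0001 0.0331 0.0392] z 0.0401 F(stand) [-1.07 -1.61  0.21] j [-0.03  0.4  -0.33  0.84  0.    1.3 ] turn [ 0.     -0.      0.0018]
side plate 0.78 [0.001 0.078 0.044] yrange [0.0437 0.1355] x [-0.0583  0.0606]
```

jog_arm([
  [[0.003,0,0,0,0,0,255],[0.003,0,0,0,0,0,255]],
])

```text
clock: 20.3
tcp_pos: [0.5464, 0.0635, 0.0401]
orientation: [0.001, 0.619, 0.786, -0.001]
wrist_force: [0.7, -5.5, -0.7]
finger_gap: 0.0001
grip_force: 2.9
```

jog_arm([
  [[0.003,0,0,0,0,0,255],[0.003,0,0,0,0,0,255]],
])

```text
clock: 20.5
tcp_pos: [0.5464, 0.0637, 0.0401]
orientation: [0.002, 0.619, 0.785, -0.001]
wrist_force: [1.4, -10.6, -0.4]
finger_gap: 0.0
grip_force: 5.2
```

jog_arm([
  [[0.003,0,0,0,0,0,255]],
])

```text
clock: 20.6
tcp_pos: [0.5464, 0.0637, 0.0402]
orientation: [0.002, 0.619, 0.785, -0.002]
wrist_force: [1.0, -13.1, -1.2]
finger_gap: -0.0002
grip_force: 6.3
```

Hard stop reached: 13 N with no further travel. I back off, lift and check.

jog_arm([
  [[-0.004,0,0,0,0,0,255],[-0.008,0,0,0,0,0,255],[-0.02,0,0,0,0,0,255],[-0.02,0,0,0,0,0,255],[0,0,-0.04,0,0,0,255],[0,0,-0.1,0,0,0,255],[0,0,-0.15,0,0,0,255],[-0.15,0,-0.15,0,0,0,255],[-0.15,0,-0.15,0,0,0,255],[-0.15,0,0,0,0,0,255],[-0.15,0,0,0,0,0,255],[0,0,0,0,0,0,255],[0,0,0,0,0,0,255],[0,0,0,0,0,0,255]],
])

```text
clock: 22.0
tcp_pos: [0.5825, -0.0871, 0.1834]
orientation: [-0.0, 0.618, 0.786, 0.0]
wrist_force: [0.0, -0.5, 0.0]
finger_gap: -0.0002
grip_force: 0.0
```

Run:
```python
from h import *
tell(); plate('side'); plate('top')
c=cams.read_camera('side'); a=c['pixels'][175:365,210:400,::-1]
cv2.imwrite('pics/s4.png',cv2.resize(a,None,fx=3,fy=3,interpolation=cv2.INTER_CUBIC))
```

```text
t 22.0 tcp in stand [ 0.0008 -0.1209  0.1826] z 0.1834 F(stand) [-0.11 -0.47  0.05] j [-0.28  0.36 -0.01  1.21  0.    1.05] turn [-0.0001 -0.0003  0.002 ]
side plate 0.86 [ 0.002 -0.286  0.044] yrange [-0.3382 -0.2189] x [-0.0617  0.066 ]
side plate 0.82 [0.003 0.082 0.044] yrange [0.0434 0.1361] x [-0.0592  0.0606]
side plate 0.79 [-0.002 -0.066  0.044] yrange [-0.1186 -0.0194] x [-0.0578  0.0584]
top plate 0.76 [0.001 0.084 0.044] yrange [0.044 0.138] x [-0.0576  0.06  ]
top plate 0.7 [-0.018 -0.355  0.044] yrange [-0.3887 -0.3323] x [-0.0647  0.0144]
```

View pics/s4.png

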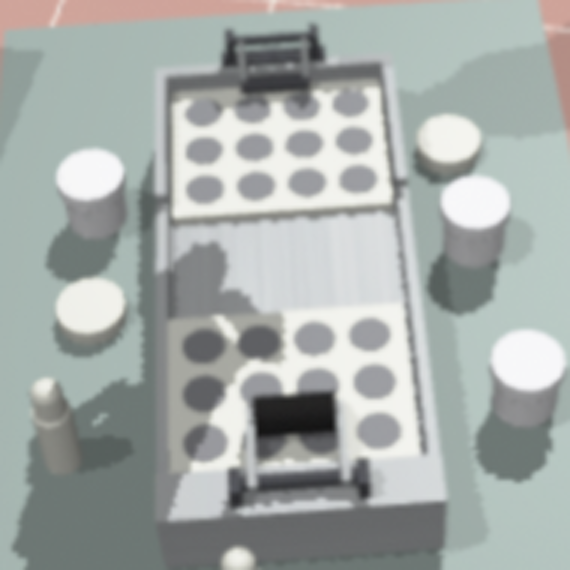

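The picture shows the plate flush against the stop at (165–415, 465), square and under the raised roller at (295,410). The rest of the pile is in the pocket, the bystanders are untouched, and the arm is clear. Handing in.

```bash
python3 -c "
from h import *
print(ticket.hand_in())"
```

```text
the job is handed in; nothing more can be done
None
```

The job is handed in, but no verdict came back: the top plate lies flat and square against the end stop under the raised roller, the other three plates are still in the pocket, no bystander shows as moved in the pictures, the arm is clear, and the highest wrist-force reading was about 19 N.

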